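Reverse the drill guide in its sloping jig

ROBOT

A 6-joint arm with a two-finger parallel gripper is mounted at the origin on a cart in front of the work surface, level with it; the furniture and walls round the work are solid. World frame = base frame: x ahead of the robot, y to its left, z up, the work surface at z = 0. Lengths are in m, angles in rad, forces in N, time in s.
With the tool pointing down it reaches from about 0.325 to 0.85 m from the base axis. Payload 4.4 kg.
Tool frame: the origin (TCP) lies between the finger pads; the fingertips stand manip.tips_ahead ahead of it and the grasp point (between the pads) lies 2 mm behind it (manip.tips_ahead is the distance from the TCP to the fingertips, in m); z points along the fingers, y is the line along which they close (so a half turn about z gives the same grasp; the last joint's range is limited). The gripper opens to 94 mm and grips with 3 to 60 N. Pads are 16 mm wide; open, the fingers measure 119 mm over their backs; the gripper's body (75 mm by 177 mm) begins 78 mm behind the grasp point.
Start: joints at [1.105, 0.207, 1.542, -0, 1.393, -0.15], TCP at [0.178, 0.547, 0.222] pointing down, gripper open.
Joint ranges: [-2.73, 2.73], [-0.86, 2.22], [0.23, 2.46], [-1.11, 4.25], [0.08, 2.63], [-2.82, 2.82]. Speed limits (rad/s): [2.79, 2.79, 3.14, 3.14, 3.14, 3.14].

INTERFACE

Orientations are given as a 3x3 rotation matrix whose columns are the frame's x, y, z axes.
In Python, from workcell import manip gives the robot as it stands. The module is installed in compiled form; this text tells all that it offers.
- The arm moves only by the shell command python3 -m pendant 'ROWS'. ROWS is JSON, a list of rows, each an object with "linear": the shift along the tool's x, y, z in m, a list of three; "roll": the turn about the tool's z in rad; "fingers": the closure in counts, from 0 (fully open) to 255 (shut). A call has 1 to 12 rows; each row is the pose to reach, as a shift and turn from the pose commanded when the call began, along the tool's axes at that moment; what a row does not reach only later rows make up. A row lasts 1/12 s, in which the tool goes at most 41.7 mm and 7.16 degrees, less where a joint would pass 70% of its speed; a pose out of reach is approached as far as the arm can. A call with a gripper value outside its range is refused whole. The fingers move at their own pace and stop on an object; the grip force is fixed at half the most. Time passes only in rows, so rows that repeat a pose let the fingers close. It gives the time, the measured TCP pose, the force, the opening and the grip force at its end, in the units of the state.
- manip.sense(): the state, without advancing time (a new reading comes with each control period).
- manip.capture(name): name is "scene" or "top" or "wrist"; returns the picture (480x640x3 uint8, red, green, blue); there is no depth.
- manip.camera_model(name): a dict with "vertical_fov" (degrees; the focal length in pixels is half the picture's height over the tangent of half this angle, whatever the lens; pixels are square), "cx", "cy" (the principal point, pixels), "R" (3x3) and "t" (3): a world point X has camera coordinates R X + t; the wrist camera has in their place "hand_eye" (4x4, takes a point from camera to tool coordinates, whose origin is the TCP and whose axes are the flange's). Camera axes: x right, y down, z forward; pixel columns grow to the right and rows downward; lengths in m; the calibration is good to about 2 mm. The wrist camera is an equidistant fisheye: a pixel r from the principal point sees the ray r / f radians off the axis. A picture is of the moment at which its call begins: read the wrist's pose just before it. camera_model takes no time and is no camera call.
- manip.close_job(): hands the job in; it is judged then, once.
The state is a dict: "clock": time; "joint_pos": joint angles; "joint_vel": joint speeds; "tau": joint torques, N m; "eef_pos": TCP position; "tool_rot": TCP orientation; "ft_force": force on the tool from outside, world axes, zero at the start; "moment": the same for the moment, N m; "width": opening from 0.0 (shut) to 1.0 (fully open); "finger_force": force on a finger pad.
Only numpy, scipy, OpenCV 4.12 (cv2) and the standard library are available. Lean on these libraries where they do the work, as an engineer would, in place of code of your own. Each camera call takes 0.05 s, during which the arm holds its last target. There are 200 camera calls.

TASK

The black drill guide sits the wrong way round in its sloping jig. Swing the steel latch aside by its yellow knob, lift the guide clear of its pocket, turn it half round and seat it fully home again, so that its red end with the large bush is at the low end of the slope; then swing the latch back fully shut over the guide and let go. Leave the tape measure, sanding block and screwdriver where they are.

Things in the scene. Friction and masses are not known exactly. Their poses are not given: they have to be found in the camera images.
- jig: Fixed stand with a plywood deck sloping 30 degrees, low side roughly to the robot's left, and a grey open pocket. Origin: centre of the pocket floor, 64 mm above the bench. z = normal of the deck (out of the pocket), x = up the slope, y = level. Pocket inside 115 (x) by 63 mm (y), walls straight to 14 mm, then a 45-degree bevel widening up to 19.7 mm. Deck x +-80, y -110 to +62 mm.
- guide: Loose black drill guide: body 112 (x) by 60 (y) by 26 mm high, 1.5 mm play each side in the pocket, about 0.25 kg. On its middle a grip block 26 x 26 mm, from 26 to 58 mm above the underside. Bushes 2 mm proud at x = +38 (large, 22 mm wide, red end) and -38 mm. Origin: centre of underside; z up through the top, +x to the red end. Starts seated with x along jig x; wanted: opposite.
- guide_red_end (a point): Point on the guide's top near its red end, at guide x = +50 mm, z = 26 mm.
- guide_grip (a point): Centre of the top face of the guide's grip block (58 mm above the underside); axes of the guide.
- latch (a joint): Latch angle about jig z, rad. 0 (stop): shut, nose points to jig +y and reaches 11 mm over the guide's edge, 2 mm above its top; tail and knob point to jig -y. Grows anticlockwise seen from above, to a stop at 1.7; at 1.57 the tail points up the slope and the guide is free. At angle a the knob is at jig x = 38 sin a, y = -54 - 38 cos a mm. Friction (1 N at the knob) holds it.
- latch_knob (a point): Centre of the top of the latch's upright yellow knob, a round pin 14 mm in diameter and 30 mm high standing along the jig's z on the tail; this point is 65 mm above the pocket floor (jig z), the tail bar's top 35 mm. 38 mm from the pivot axis.
- latch_pivot (a point): Pivot of the latch, at jig x = 0, y = -54 mm, z = 35 mm (top of the 7 mm steel bar).
- tape_measure: Yellow and black tape measure standing on the bench, 38 x 87 x 73 mm; a bystander.
- sanding_block: Brown sanding block lying on the bench, 68 x 110 x 30 mm; a bystander.
- screwdriver: Orange-handled screwdriver lying on the bench behind the jig, 31 x 212 x 31 mm; a bystander.
There are look-alikes about, which are no part of the job. Of the things that look like the guide, the smaller one is meant.

How it is judged:
On the way, in this order (a step that is already met when the one before it is completed fails the run):
1. the latch is swung aside (beyond 1.1 rad) (value of joint latch above 1.1 rad), for 0.1 s.
2. the guide is lifted clear of its pocket (25 mm or more off the floor) (z of guide in the frame of jig above 0.025 m), for 0.1 s.
3. the guide is home again in the pocket, red end down the slope (z of guide in the frame of jig below 0.003 m and distance between guide and jig below 0.005 m and x of guide_red_end in the frame of jig below -0.044 m and angle between the z axis of guide and the z axis of jig, either way round below 0.04 rad), for 0.2 s.
At the end, for the whole second after the job is handed in: The guide lies at rest on the pocket floor (within 3 mm of it and flat to 0.04 rad, its origin within 5 mm of the jig's) with its red end down the slope (red-end point beyond 44 mm down from the middle), and the latch is shut over it (below 0.3 rad) (all of step 3 and value of joint latch below 0.3 rad and linear speed of guide below 0.01 m/s); the robot touches nothing.
It fails at once if the tape measure, sanding block or screwdriver is displaced by more than 30 mm (distance of any of tape_measure, sanding_block, screwdriver from where it was at the start of the episode above 0.03 m).
It also fails if it takes over 72 s, if anything falls off the work surface, if the arm or the gripper's body presses on something with over 40 N, if the wrist force passes 120 N, or if a joint passes its speed limit or range.

## Working session

There is one attempt and no reset: what is moved stays moved. The work goes in short steps, Python scripts to look and compute and a shell command to move; the robot and the scene stay as the last step left them, time stands still between calls to the robot, and variables do not carry over. Pictures are saved under pics/ and viewed, at most 10 in all, crops included, and the job is handed in when it is done.

```bash
mkdir -p pics; python3 - <<'E'
from workcell import manip
import cv2,numpy as np,pickle
s=manip.sense(); print({k:np.round(v,3).tolist() for k,v in s.items()}, manip.tips_ahead)
for n in("scene","top"):
    im=manip.capture(n); cv2.imwrite(f"pics/{n}0.png",im[:,:,::-1]); print(n,manip.camera_model(n))
print(manip.camera_model("wrist"))
E
```

```text
{'clock': 0.0, 'joint_pos': [1.106, 0.207, 1.543, 0.0, 1.394, -0.151], 'joint_vel': [-0.0, 0.001, -0.0, -0.001, 0.002, -0.0], 'tau': [-0.0, -37.088, -28.142, 0.07, 0.036, -0.0], 'eef_pos': [0.178, 0.546, 0.221], 'tool_rot': [[-0.951, 0.31, -0.001], [0.31, 0.951, -0.002], [0.0, -0.002, -1.0]], 'ft_force': [0.48, -0.303, -0.079], 'moment': [0.015, -0.024, 0.033], 'finger_force': 0.0, 'width': 1.0} 0.017
scene {'vertical_fov': 51.73008799427524, 'cx': 324.9800055536453, 'cy': 237.10699127130266, 'R': array([[ 0.78886859, -0.61452539,  0.00670046],
       [-0.41887288, -0.54562286, -0.72583828],
       [ 0.44970198,  0.56978438, -0.68783275]]), 't': array([-0.45415699,  0.39369236,  1.01392417])}
top {'vertical_fov': 53.93083067305893, 'cx': 319.2343126724019, 'cy': 239.86363896787145, 'R': array([[-0.0034827 , -0.99998682, -0.00377144],
       [-0.99803744,  0.00371167, -0.06250997],
       [ 0.06252314,  0.00354634, -0.99803721]]), 't': array([0.08423325, 0.62290425, 1.22571705])}
{'vertical_fov': 65.70646984690485, 'cx': 318.9630236856034, 'cy': 244.4191891937872, 'hand_eye': array([[ 3.26222335e-04, -9.60259207e-01, -2.79109565e-01,
         8.12103294e-02],
       [ 9.99999764e-01,  1.44450574e-04,  6.71823141e-04,
        -5.67196612e-04],
       [-6.04806820e-04, -2.79109718e-01,  9.60259027e-01,
        -1.62315068e-01],
       [ 0.00000000e+00,  0.00000000e+00,  0.00000000e+00,
         1.00000000e+00]])}
```

View pics/scene0.png

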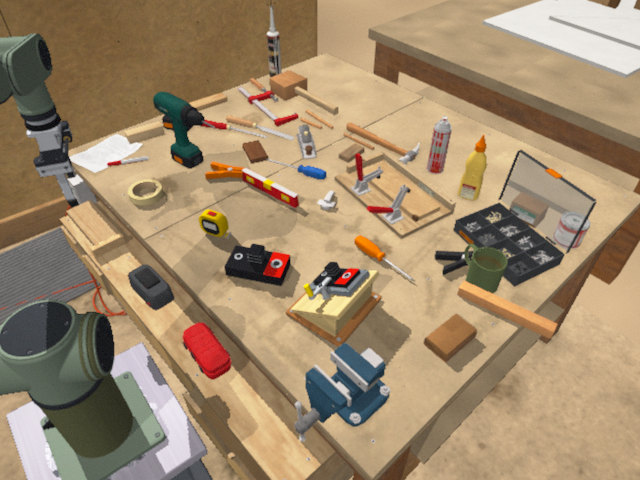

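View pics/top0.png

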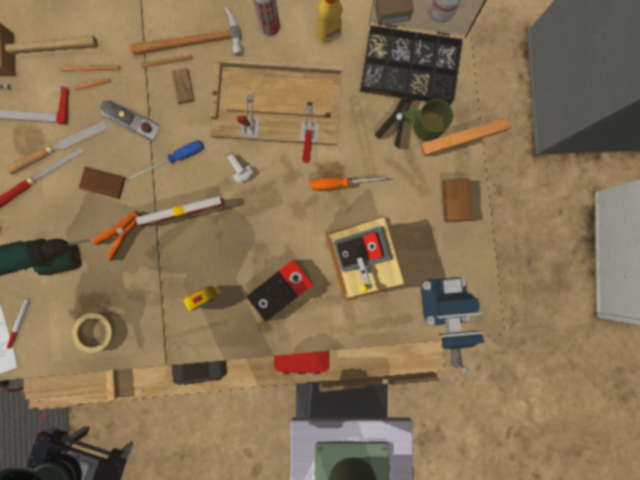

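Guide candidates: the larger black/red block on the bench (scene 258,264; top 280,290), and the smaller one in the sloping jig (scene 335,283; top 362,250). By the description I choose the smaller one in the jig. The tape measure is at scene (212,222), the sanding block at (450,337) and the screwdriver at (380,256). Next is a close crop to check the choice.

```bash
python3 - <<'E'
import cv2,numpy as np
a=cv2.imread("pics/scene0.png")[250:350,280:390]; b=cv2.imread("pics/top0.png")[210:310,315:415]
f=lambda i:cv2.resize(i,(400,400*i.shape[0]//i.shape[1]),interpolation=cv2.INTER_CUBIC)
A,B=f(a),f(b); h=min(len(A),len(B)); 
c=np.zeros((400,800,3),np.uint8); c[:len(A),:400]=A; c[:len(B),400:]=B
cv2.imwrite("pics/crop0.png",c)
E
```

```text
(no output)
```

View pics/crop0.png

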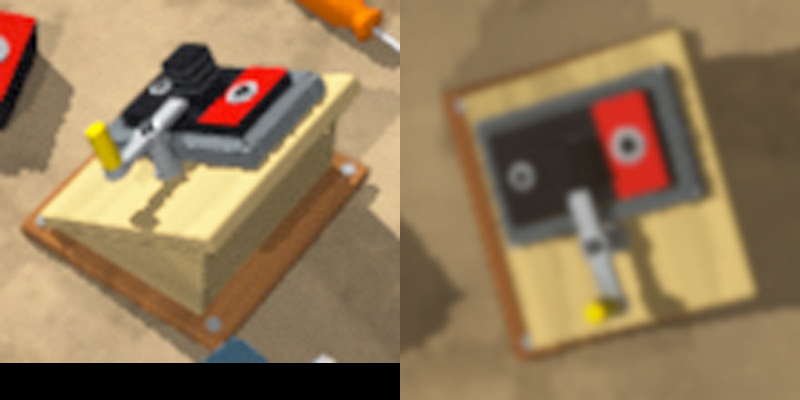

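The crop confirms it: the small guide sits in the jig, red end up-slope, with the yellow knob at the robot's side. Next I fit the jig pose (x, y, yaw) from the known points.

```bash
cat > h.py <<'E'
from workcell import manip
import cv2,numpy as np
from scipy.optimize import least_squares
from scipy.spatial.transform import Rotation as Ro
def jigR(yaw): return (Ro.from_euler('z',yaw)*Ro.from_euler('y',-np.pi/6)).as_matrix()
def proj(n,X,s=None):
    c=manip.camera_model(n); f=240/np.tan(np.radians(c["vertical_fov"]/2)); X=np.atleast_2d(X)
    if n=="wrist":
        T=np.eye(4);T[:3,:3]=s["tool_rot"];T[:3,3]=s["eef_pos"]; M=np.linalg.inv(T@c["hand_eye"])
        p=X@M[:3,:3].T+M[:3,3]; h=np.hypot(p[:,0],p[:,1]); r=f*np.arctan2(h,p[:,2])/h
        return p[:,:2]*r[:,None]+[c["cx"],c["cy"]]
    p=X@np.array(c["R"]).T+c["t"]; return f*p[:,:2]/p[:,2:]+[c["cx"],c["cy"]]
def fit(obs,x0=(.45,-.05,-1.4)):
    """obs: list of (cam, state, jigpts, pix)"""
    def e(q):
        R=jigR(q[2]); o=np.array([q[0],q[1],.064])
        return np.concatenate([(proj(n,np.array(P)@R.T+o,s)-np.array(px)).ravel() for n,s,P,px in obs])
    r=least_squares(e,x0); return r.x,r.fun
def tool(s,q,P):
    """jig point(s) -> world, and shift in tool axes from the present TCP"""
    w=np.atleast_2d(P)@jigR(q[2]).T+[q[0],q[1],.064]
    return w,(w-s["eef_pos"])@np.array(s["tool_rot"])
E
python3 - <<'E'
from h import *
K,L,S,G,V=[0,-.092,.065],[.038,0,.028],[-.038,0,.028],[0,0,.058],[0,-.054,.035]
for obs in ([("scene",None,[K,L,S,G],[(306.1,285.2),(346.3,275.3),(324,274.75),(332.3,264.3)])],[("top",None,[K,L,S,V],[(363.5,288),(372,246.75),(345.25,254.25),(363.25,271.5)])]):
    q,r=fit(obs); print(q.round(4),r.round(1))
s=manip.sense()
for P in ([0,-.092,.065],[0,0,.058],[0,0,0]): w,t=tool(s,q,P); print(w.round(3),t.round(3))
E
```

```text
[ 0.5966 -0.0328 -1.3041] [-0.1  0.2  0.7  0.2  0.8 -0.8 -1.4  0.4]
[ 0.5965 -0.0292 -1.287 ] [-0.4  0.5 -0.1 -0.6  0.1  0.   0.3  0. ]
[[ 0.499 -0.024  0.12 ]] [[-0.482 -0.442  0.102]]
[[ 0.588 -0.001  0.114]] [[-0.56  -0.393  0.108]]
[[ 0.596 -0.029  0.064]] [[-0.576 -0.417  0.158]]
```

```bash
python3 -m pendant '[{"linear":[0,0,-0.03],"roll":0,"fingers":255},{"linear":[-0.25,-0.21,-0.048],"roll":0,"fingers":255},{"linear":[-0.25,-0.21,-0.048],"roll":0,"fingers":255},{"linear":[-0.25,-0.21,-0.048],"roll":0,"fingers":255},{"linear":[-0.25,-0.21,-0.048],"roll":0,"fingers":255},{"linear":[-0.25,-0.21,-0.048],"roll":0,"fingers":255},{"linear":[-0.25,-0.21,-0.048],"roll":0,"fingers":255},{"linear":[-0.25,-0.21,-0.048],"roll":0,"fingers":255},{"linear":[-0.25,-0.21,-0.048],"roll":0,"fingers":255},{"linear":[-0.25,-0.21,-0.048],"roll":0,"fingers":255}]'
python3 -m pendant '[{"linear":[-0.26,-0.22,0],"roll":0.98,"fingers":255},{"linear":[-0.26,-0.22,0],"roll":0.98,"fingers":255},{"linear":[-0.26,-0.22,0],"roll":0.98,"fingers":255},{"linear":[-0.26,-0.22,0],"roll":0.98,"fingers":255},{"linear":[-0.26,-0.22,0],"roll":0.98,"fingers":255},{"linear":[-0.26,-0.22,0],"roll":0.98,"fingers":255},{"linear":[-0.26,-0.22,0],"roll":0.98,"fingers":255},{"linear":[-0.26,-0.22,0],"roll":0.98,"fingers":255},{"linear":[-0.26,-0.22,0],"roll":0.98,"fingers":255},{"linear":[-0.26,-0.22,0],"roll":0.98,"fingers":255},{"linear":[-0.26,-0.22,0],"roll":0.98,"fingers":255}]'
python3 - <<'E'
from h import *
import pickle
s=manip.sense(); im=manip.capture("wrist"); cv2.imwrite("pics/w1.png",im[:,:,::-1]); pickle.dump(s,open("s1.pkl","wb"))
print(s["clock"],np.round(s["joint_pos"],3),np.round(s["tool_rot"],3))
for P in ([0,-.092,.065],[.038,0,.028],[-.038,0,.028],[0,-.054,.035],[0,0,.058]): print(proj("wrist",tool(s,(.5965,-.031,-1.295),P)[0],s).round(0))
E
```

```text
clock: 0.93
eef_pos: [0.3536, 0.265, 0.2706]
tool_rot: [[-0.948, 0.317, 0.002], [0.317, 0.948, -0.002], [-0.003, -0.002, -1.0]]
ft_force: [0.4, 0.7, 0.9]
width: 0.323
finger_force: 0.0
clock: 1.85
eef_pos: [0.5293, -0.0193, 0.2696]
tool_rot: [[-0.273, 0.962, -0.002], [0.962, 0.273, 0.001], [0.002, -0.002, -1.0]]
ft_force: [0.0, 1.1, 0.4]
width: 0.007
finger_force: 0.0
1.85 [-2.000e-01  7.700e-02  1.590e+00  1.000e-03  1.476e+00 -4.770e-01] [[-0.273  0.962 -0.002]
 [ 0.962  0.273  0.001]
 [ 0.002 -0.002 -1.   ]]
[[284. 231.]]
[[384. 280.]]
[[381. 205.]]
[[327. 240.]]
[[388. 233.]]
```

View pics/w1.png

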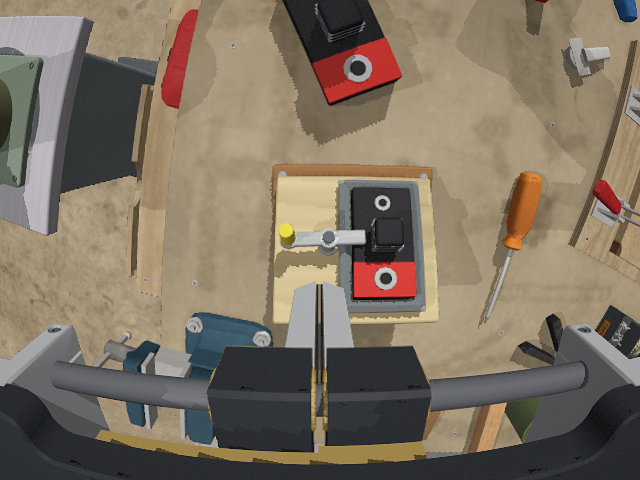

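The picture shows the jig with the latch shut: knob top (287,230), pivot (328,239), red bush (386,279), small bush (382,203), block top (389,232). I refit with these points.

```bash
python3 - <<'E'
from h import *
import pickle
s=pickle.load(open("s1.pkl","rb"))
# refine centroids by colour
im=cv2.imread("pics/w1.png"); 
y=cv2.inRange(im[215:250,270:300],(0,150,180),(90,255,255)); m=cv2.moments(y,True); print("yellow",270+m['m10']/m['m00'],215+m['m01']/m['m00'],m['m00'])
P=[[0,-.092,.065],[.038,0,.028],[-.038,0,.028],[0,-.054,.035],[0,0,.058]]
q,r=fit([("wrist",s,P,[(287,229.5),(386,279),(382.5,203),(328,239),(388.5,232)])]); print(q.round(4),r.round(1))
q=(.5965,-.030,-1.293)
for n,A in (("start",[-.022,-.092,.05]),("k",[0,-.092,.065]),("k end",[.038,-.054,.065]),("block",[0,0,.058])): 
    w,t=tool(s,q,A); print(n,w.round(4),t.round(4))
E
```

```text
yellow 285.54037267080747 229.9937888198758 161.0
[ 0.5977 -0.0293 -1.291 ] [-1.4  0.3 -0.3  0.1 -0.3  0.4  0.7 -0.5  1.2 -0.2]
start [[ 0.4959 -0.0129  0.0963]] [[ 0.015  -0.03    0.1734]]
k [[ 0.4991 -0.024   0.1203]] [[ 0.0034 -0.0301  0.1494]]
k end [[ 0.5447 -0.0452  0.1393]] [[-0.0294  0.0079  0.1303]]
block [[ 0.5885 -0.0021  0.1142]] [[1.000e-04 6.190e-02 1.553e-01]]
```

```bash
python3 -m pendant '[{"linear":[0.028,-0.03,0.03],"roll":0,"fingers":255},{"linear":[0.028,-0.03,0.07],"roll":0,"fingers":255},{"linear":[0.028,-0.03,0.11],"roll":0,"fingers":255},{"linear":[0.028,-0.03,0.135],"roll":0,"fingers":255},{"linear":[0.028,-0.03,0.145],"roll":0,"fingers":255},{"linear":[0.022,-0.03,0.145],"roll":0,"fingers":255}]'
python3 -m pendant '[{"linear":[-0.008,0,-0.003],"roll":0,"fingers":255},{"linear":[-0.014,-0.001,-0.006],"roll":0,"fingers":255},{"linear":[-0.02,-0.002,-0.01],"roll":0,"fingers":255},{"linear":[-0.026,-0.001,-0.012],"roll":0,"fingers":255},{"linear":[-0.032,0,-0.014],"roll":0,"fingers":255},{"linear":[-0.037,0.003,-0.017],"roll":0,"fingers":255},{"linear":[-0.042,0.007,-0.018],"roll":0,"fingers":255},{"linear":[-0.047,0.012,-0.019],"roll":0,"fingers":255},{"linear":[-0.05,0.016,-0.02],"roll":0,"fingers":255},{"linear":[-0.052,0.02,-0.02],"roll":0,"fingers":255},{"linear":[-0.052,0.02,-0.02],"roll":0,"fingers":255}]'
python3 - <<'E'
from h import *
s=manip.sense(); im=manip.capture("wrist"); cv2.imwrite("pics/w2.png",im[:,:,::-1])
print(proj("wrist",tool(s,(.597,-.03,-1.292),[[.038,-.054,.065],[0,-.054,.035]])[0],s).round(0))
E
```

```text
clock: 2.4
eef_pos: [0.4916, -0.0044, 0.1228]
tool_rot: [[-0.276, 0.961, -0.007], [0.961, 0.276, 0.002], [0.004, -0.006, -1.0]]
ft_force: [-0.6, 0.7, -0.3]
width: 0.004
finger_force: 0.0
clock: 3.32
eef_pos: [0.5292, -0.0521, 0.1452]
tool_rot: [[-0.272, 0.962, 0.0], [0.962, 0.272, -0.0], [-0.0, 0.0, -1.0]]
ft_force: [-0.6, -0.6, 0.1]
width: 0.005
finger_force: 0.6
[[353. 302.]
 [348. 243.]]
```

View pics/w2.png

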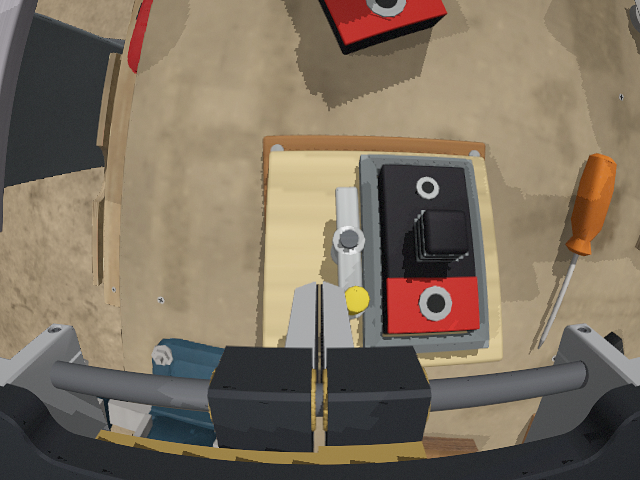

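The latch is open at about 1.57 rad: knob at (357,299), tail up-slope, guide free. Next I work out the grasp.

```bash
python3 - <<'E'
from h import *
s=manip.sense()
print(*[a.round(4) for a in tool(s,(.597,-.03,-1.292),[0,0,.048])], np.round(s["joint_pos"],2))
E
```

```text
[[ 0.5904 -0.0069  0.1056]] [[0.0265 0.0716 0.0395]] [-0.26  0.19  1.73 -0.    1.22 -0.54]
```

```bash
python3 -m pendant '[{"linear":[0,-0.005,-0.04],"roll":0,"fingers":108},{"linear":[0.02,0.02,-0.07],"roll":0,"fingers":108},{"linear":[0.0265,0.055,-0.07],"roll":0,"fingers":108},{"linear":[0.0265,0.0715,-0.07],"roll":0,"fingers":108},{"linear":[0.0265,0.0715,-0.04],"roll":0,"fingers":108},{"linear":[0.0265,0.0715,-0.005],"roll":0,"fingers":108},{"linear":[0.0265,0.0715,0.025],"roll":0,"fingers":108},{"linear":[0.0265,0.0715,0.0385],"roll":0,"fingers":108},{"linear":[0.0265,0.0715,0.0385],"roll":0,"fingers":108}]'
python3 -m pendant '[{"linear":[0,0,0],"roll":0,"fingers":255},{"linear":[0,0,0],"roll":0,"fingers":255},{"linear":[0,0,0],"roll":0,"fingers":255},{"linear":[0,0,0],"roll":0,"fingers":255},{"linear":[0,0,0],"roll":0,"fingers":255},{"linear":[0,0,0],"roll":0,"fingers":255}]'
```

```text
clock: 4.12
eef_pos: [0.5874, -0.0058, 0.1031]
tool_rot: [[-0.273, 0.962, -0.007], [0.962, 0.273, 0.001], [0.003, -0.006, -1.0]]
ft_force: [-0.5, -0.8, -0.8]
width: 0.571
finger_force: 0.0
clock: 4.62
eef_pos: [0.5907, -0.0066, 0.1079]
tool_rot: [[-0.272, 0.962, 0.002], [0.962, 0.272, 0.0], [-0.0, 0.002, -1.0]]
ft_force: [1.6, 1.2, 1.5]
width: 0.276
finger_force: 30.0
```

```bash
python3 -m pendant '[{"linear":[0.005,0,-0.0087],"roll":0,"fingers":255},{"linear":[0.01,0,-0.0173],"roll":0,"fingers":255},{"linear":[0.015,0,-0.026],"roll":0,"fingers":255},{"linear":[0.025,0,-0.043],"roll":0,"fingers":255},{"linear":[0.035,0,-0.07],"roll":0,"fingers":255},{"linear":[0.035,0,-0.1],"roll":0,"fingers":255},{"linear":[0.035,0,-0.12],"roll":0,"fingers":255},{"linear":[0.035,0,-0.12],"roll":0,"fingers":255}]'
python3 - <<'E'
from h import *
s=manip.sense(); im=manip.capture("wrist"); cv2.imwrite("pics/w3.png",im[:,:,::-1])
print(s["width"],np.round(s["joint_pos"],2))
d=np.array([.655,.185,.2])-s["eef_pos"]; print(d@np.array(s["tool_rot"]))
E
```

```text
clock: 5.28
eef_pos: [0.5833, 0.0278, 0.2335]
tool_rot: [[-0.274, 0.962, 0.011], [0.962, 0.274, -0.001], [-0.003, 0.01, -1.0]]
ft_force: [1.0, -0.1, -1.8]
width: 0.272
finger_force: 30.0
0.271713890914093 [-0.1   0.21  1.51  0.    1.41 -0.38]
[0.1317031  0.11157926 0.03423225]
```

View pics/w3.png

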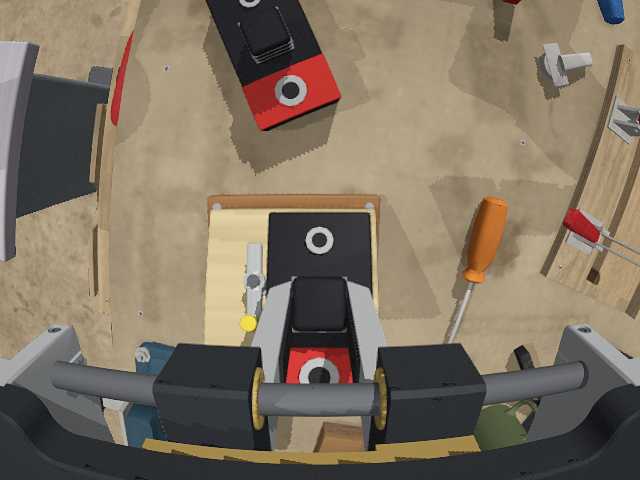

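The guide is held and clear of the pocket, still at its 30° tilt, and the bench to its left is free. I carry it there, quarter turned.

```bash
python3 -m pendant '[{"linear":[0.04,0.01,0],"roll":0.125,"fingers":255},{"linear":[0.075,0.03,0],"roll":0.25,"fingers":255},{"linear":[0.1,0.05,0],"roll":0.375,"fingers":255},{"linear":[0.115,0.07,0],"roll":0.5,"fingers":255},{"linear":[0.125,0.09,0.01],"roll":0.625,"fingers":255},{"linear":[0.132,0.112,0.02],"roll":0.75,"fingers":255},{"linear":[0.132,0.112,0.034],"roll":0.87,"fingers":255},{"linear":[0.132,0.112,0.034],"roll":0.99,"fingers":255},{"linear":[0.132,0.112,0.034],"roll":1.11,"fingers":255},{"linear":[0.132,0.112,0.034],"roll":1.23,"fingers":255},{"linear":[0.132,0.112,0.034],"roll":1.35,"fingers":255},{"linear":[0.132,0.112,0.034],"roll":1.47,"fingers":255}]'
python3 -m pendant '[{"linear":[0,0,0.02],"roll":0.1,"fingers":255},{"linear":[0,0,0.06],"roll":0.1,"fingers":255},{"linear":[0,0,0.095],"roll":0.1,"fingers":255},{"linear":[0,0,0.115],"roll":0.1,"fingers":255},{"linear":[0,0,0.12],"roll":0.1,"fingers":255},{"linear":[0,0,0.12],"roll":0.1,"fingers":255}]'
```

```text
clock: 6.33
eef_pos: [0.6502, 0.1845, 0.1895]
tool_rot: [[0.932, 0.362, -0.006], [0.362, -0.932, -0.001], [-0.006, -0.002, -1.0]]
ft_force: [-0.1, -0.3, -2.4]
width: 0.272
finger_force: 30.0
clock: 6.83
eef_pos: [0.6486, 0.1842, 0.0686]
tool_rot: [[0.962, 0.273, -0.008], [0.273, -0.962, -0.001], [-0.008, -0.001, -1.0]]
ft_force: [0.5, -0.2, -2.8]
width: 0.276
finger_force: 30.0
```

```bash
python3 -m pendant '[{"linear":[0,0,0.004],"roll":0,"fingers":255},{"linear":[-0.004,0,0.006],"roll":0,"fingers":255},{"linear":[-0.008,0,0.0075],"roll":0,"fingers":255},{"linear":[-0.012,0,0.0095],"roll":0,"fingers":255},{"linear":[-0.017,0,0.0125],"roll":0,"fingers":255},{"linear":[-0.022,0,0.0165],"roll":0,"fingers":255},{"linear":[-0.027,0,0.021],"roll":0,"fingers":255},{"linear":[-0.032,0,0.0245],"roll":0,"fingers":255},{"linear":[-0.032,0,0.0245],"roll":0,"fingers":255}]'
```

```text
clock: 7.58
eef_pos: [0.6219, 0.1757, 0.0497]
tool_rot: [[0.962, 0.273, 0.003], [0.273, -0.962, 0.0], [0.003, 0.001, -1.0]]
ft_force: [1.7, 0.7, 3.1]
width: 0.275
finger_force: 30.0
```

```bash
python3 -m pendant '[{"linear":[0,0,0],"roll":0,"fingers":108},{"linear":[0,0,0],"roll":0,"fingers":108},{"linear":[0,0,0],"roll":0,"fingers":108},{"linear":[0,0,-0.03],"roll":0,"fingers":108},{"linear":[0,0,-0.07],"roll":0,"fingers":108},{"linear":[0,0,-0.11],"roll":0,"fingers":108},{"linear":[0,0,-0.15],"roll":0,"fingers":108},{"linear":[0,0,-0.15],"roll":0,"fingers":108}]'
python3 - <<'E'
from h import *
import pickle
s=manip.sense(); im=manip.capture("wrist"); cv2.imwrite("pics/w4.png",im[:,:,::-1]); pickle.dump(s,open("s4.pkl","wb"))
E
```

```text
clock: 8.25
eef_pos: [0.6263, 0.1766, 0.2085]
tool_rot: [[0.962, 0.273, 0.015], [0.273, -0.962, 0.002], [0.015, 0.002, -1.0]]
ft_force: [1.7, 0.4, 1.0]
width: 0.576
finger_force: 0.0
```

View pics/w4.png

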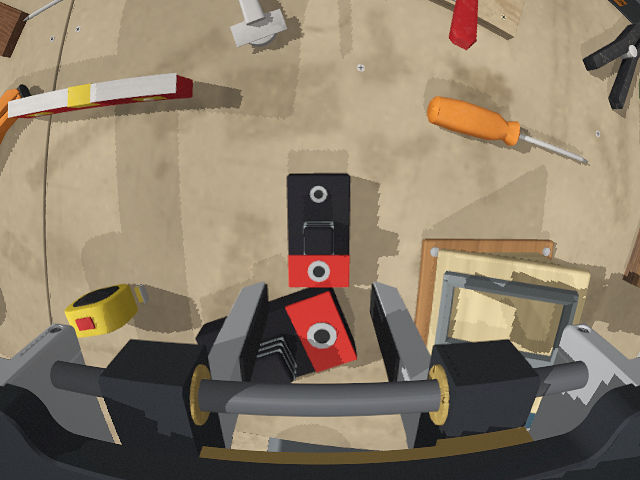

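The guide lies flat: small bush (318.5,194), red bush (318.5,271), close to the large look-alike but free. The pocket is empty. I compute the regrasp.

```bash
python3 - <<'E'
from h import *
import pickle
s=pickle.load(open("s4.pkl","rb"))
P=np.array([[.038,0,.028],[-.038,0,.028]]);px=np.array([(318.5,271),(318.5,194)])
def W(q): return P@Ro.from_euler('z',q[2]).as_matrix().T+[q[0],q[1],0]
r=least_squares(lambda q:(proj("wrist",W(q),s)-px).ravel(),[.64,.18,-2.86]); print(r.x,r.fun)
s=manip.sense();print(s["eef_pos"],np.round(s["joint_pos"],2),(np.array([*r.x[:2],.05])-s["eef_pos"])@np.array(s["tool_rot"]))
E
python3 -m pendant '[{"linear":[0,0,0],"roll":-0.125,"fingers":108},{"linear":[0,0,0],"roll":-0.25,"fingers":108},{"linear":[0,0,0],"roll":-0.375,"fingers":108},{"linear":[0,0,0],"roll":-0.5,"fingers":108},{"linear":[0,0,0],"roll":-0.625,"fingers":108},{"linear":[0,0,0],"roll":-0.75,"fingers":108},{"linear":[0,0,0],"roll":-0.87,"fingers":108},{"linear":[0,0,0],"roll":-0.99,"fingers":108},{"linear":[0,0,0],"roll":-1.11,"fingers":108},{"linear":[0,0,0],"roll":-1.23,"fingers":108},{"linear":[0,0,0],"roll":-1.35,"fingers":108},{"linear":[0,0,0],"roll":-1.47,"fingers":108}]'
python3 -m pendant '[{"linear":[0,0,0],"roll":-0.125,"fingers":108},{"linear":[0,0,0],"roll":-0.25,"fingers":108},{"linear":[0,0,0],"roll":-0.375,"fingers":108},{"linear":[0,0,0],"roll":-0.5,"fingers":108},{"linear":[0,0,0],"roll":-0.625,"fingers":108},{"linear":[0,0,0],"roll":-0.75,"fingers":108},{"linear":[0,0,0],"roll":-0.87,"fingers":108},{"linear":[0,0,0],"roll":-0.99,"fingers":108},{"linear":[0,0,0],"roll":-1.11,"fingers":108},{"linear":[0,0,0],"roll":-1.23,"fingers":108},{"linear":[0,0,0],"roll":-1.35,"fingers":108},{"linear":[0,0,0],"roll":-1.47,"fingers":108}]'
```

```text
[ 0.62218835  0.17491971 -2.86461338] [ 3.22506322e-05  1.63187999e-01 -3.78068808e-06 -1.47630051e-01]
[0.62454897 0.17627379 0.20443631] [ 0.14  0.37  1.37 -0.    1.39  1.44] [-0.00418117  0.0004275   0.15440309]
clock: 9.3
eef_pos: [0.6195, 0.1755, 0.1953]
tool_rot: [[-0.181, 0.983, -0.006], [0.983, 0.181, -0.001], [0.0, -0.006, -1.0]]
ft_force: [0.4, -0.1, -0.2]
width: 0.579
finger_force: 0.0
clock: 10.3
eef_pos: [0.6194, 0.1755, 0.1952]
tool_rot: [[-0.997, -0.081, -0.006], [-0.081, 0.997, -0.001], [0.006, -0.001, -1.0]]
ft_force: [0.5, -0.4, -0.4]
width: 0.576
finger_force: 0.0
```

```bash
python3 -m pendant '[{"linear":[0,0,0.03],"roll":-0.12,"fingers":108},{"linear":[0,0,0.06],"roll":-0.2,"fingers":108},{"linear":[0,0,0.06],"roll":-0.2,"fingers":108},{"linear":[0,0,0.06],"roll":-0.2,"fingers":108}]'
python3 - <<'E'
from h import *
s=manip.sense();R=np.array(s["tool_rot"]);print(s["eef_pos"],np.arctan2(R[1,0],R[0,0]),(np.array([.6222,.1749,.05])-s["eef_pos"])@R)
E
```

```text
clock: 10.63
eef_pos: [0.6179, 0.1753, 0.134]
tool_rot: [[-0.963, -0.27, -0.01], [-0.27, 0.963, -0.001], [0.01, 0.001, -1.0]]
ft_force: [0.5, 0.3, 0.2]
width: 0.579
finger_force: 0.0
[0.61792522 0.17527923 0.13404539] -2.868587031891278 [-0.00483299 -0.00162075  0.08400036]
```

```bash
python3 -m pendant '[{"linear":[0,0,0.035],"roll":0.003,"fingers":108},{"linear":[0,0,0.07],"roll":0.003,"fingers":108},{"linear":[0,0,0.088],"roll":0.003,"fingers":108},{"linear":[0,0,0.088],"roll":0.003,"fingers":108},{"linear":[0,0,0.088],"roll":0.003,"fingers":255},{"linear":[0,0,0.088],"roll":0.003,"fingers":255},{"linear":[0,0,0.088],"roll":0.003,"fingers":255},{"linear":[0,0,0.088],"roll":0.003,"fingers":255},{"linear":[0,0,0.088],"roll":0.003,"fingers":255},{"linear":[0,0,0.088],"roll":0.003,"fingers":255}]'
python3 -m pendant '[{"linear":[0,0,-0.03],"roll":0,"fingers":255},{"linear":[0,0,-0.07],"roll":0,"fingers":255},{"linear":[0,0,-0.11],"roll":0.12,"fingers":255},{"linear":[0,0,-0.15],"roll":0.24,"fingers":255},{"linear":[0,0,-0.18],"roll":0.36,"fingers":255},{"linear":[0,0,-0.18],"roll":0.48,"fingers":255},{"linear":[0,0,-0.18],"roll":0.6,"fingers":255},{"linear":[0,0,-0.18],"roll":0.72,"fingers":255},{"linear":[0,0,-0.18],"roll":0.84,"fingers":255},{"linear":[0,0,-0.18],"roll":0.96,"fingers":255},{"linear":[0,0,-0.18],"roll":1.08,"fingers":255},{"linear":[0,0,-0.18],"roll":1.2,"fingers":255}]'
python3 -m pendant '[{"linear":[0,0,0],"roll":0.12,"fingers":255},{"linear":[0,0,0],"roll":0.24,"fingers":255},{"linear":[0,0,0],"roll":0.36,"fingers":255},{"linear":[0,0,0],"roll":0.367,"fingers":255},{"linear":[0,0,0],"roll":0.367,"fingers":255},{"linear":[0,0,0],"roll":0.367,"fingers":255}]'
python3 - <<'E'
from h import *
s=manip.sense();R=np.array(s["tool_rot"]);q=(.597,-.03,-1.292);print(s["eef_pos"],np.arctan2(R[1,1],R[0,1]),s["joint_pos"][5],tool(s,q,[0,0,.048]))
print(proj("wrist",s["eef_pos"]+(np.array([[.05,0,-.05],[0,0,-.05]])@R.T),s))
E
```

```text
clock: 11.47
eef_pos: [0.623, 0.176, 0.0527]
tool_rot: [[-0.963, -0.269, 0.004], [-0.269, 0.963, 0.0], [-0.004, -0.001, -1.0]]
ft_force: [0.1, -0.4, 5.8]
width: 0.275
finger_force: 30.0
clock: 12.47
eef_pos: [0.6205, 0.1757, 0.2292]
tool_rot: [[-0.595, 0.804, -0.003], [0.804, 0.595, -0.0], [0.001, -0.002, -1.0]]
ft_force: [-0.2, 0.9, -2.7]
width: 0.272
finger_force: 30.0
clock: 12.97
eef_pos: [0.621, 0.1758, 0.2298]
tool_rot: [[-0.275, 0.961, -0.001], [0.961, 0.275, -0.0], [0.0, -0.001, -1.0]]
ft_force: [-0.4, -0.6, -2.2]
width: 0.276
finger_force: 30.0
[0.62099409 0.17575318 0.22981536] 0.27841349519924363 -0.13657847173487253 (array([[ 0.59039523, -0.0069267 ,  0.10556922]]), array([[-0.16725877, -0.07947057,  0.12431518]]))
[[318.93912237 239.21544225]
 [318.89781613 371.4289472 ]]
```

```bash
python3 -m pendant '[{"linear":[-0.036,-0.017,0],"roll":0,"fingers":255},{"linear":[-0.072,-0.034,0],"roll":0,"fingers":255},{"linear":[-0.108,-0.051,0],"roll":0,"fingers":255},{"linear":[-0.144,-0.068,0],"roll":0,"fingers":255},{"linear":[-0.175,-0.0795,0],"roll":0,"fingers":255},{"linear":[-0.175,-0.0795,0.03],"roll":0,"fingers":255},{"linear":[-0.175,-0.0795,0.065],"roll":0,"fingers":255},{"linear":[-0.175,-0.0795,0.065],"roll":0,"fingers":255},{"linear":[-0.175,-0.0795,0.065],"roll":0,"fingers":255},{"linear":[-0.175,-0.0795,0.065],"roll":0,"fingers":255}]'
python3 - <<'E'
from h import *
s=manip.sense();q=(.597,-.03,-1.292);print(tool(s,q,[[0,0,.048]])[1]+[-.0078,0,-.0324])
E
```

```text
clock: 13.8
eef_pos: [0.5931, -0.014, 0.1666]
tool_rot: [[-0.274, 0.962, 0.001], [0.962, 0.274, -0.0], [-0.0, 0.001, -1.0]]
ft_force: [0.9, 0.5, -2.9]
width: 0.276
finger_force: 30.0
[[-0.00025926 -0.000725    0.02863686]]
```

```bash
python3 -m pendant '[{"linear":[0,-0.0005,0.01],"roll":0,"fingers":255},{"linear":[0,-0.0005,0.018],"roll":0,"fingers":255},{"linear":[0,-0.0005,0.023],"roll":0,"fingers":255},{"linear":[0,-0.0005,0.025],"roll":0,"fingers":255},{"linear":[0,-0.0005,0.027],"roll":0,"fingers":255},{"linear":[0,-0.0005,0.027],"roll":0,"fingers":255}]'
python3 -m pendant '[{"linear":[0.0005,0,0.0015],"roll":0,"fingers":255},{"linear":[0.0015,0,0.003],"roll":0,"fingers":255},{"linear":[0.0025,0,0.005],"roll":0,"fingers":255},{"linear":[0.0025,0,0.005],"roll":0,"fingers":255}]'
```

```text
clock: 14.3
eef_pos: [0.5944, -0.011, 0.1411]
tool_rot: [[-0.274, 0.962, 0.006], [0.962, 0.274, 0.004], [0.003, 0.007, -1.0]]
ft_force: [-0.0, 7.1, 4.1]
width: 0.272
finger_force: 30.0
clock: 14.63
eef_pos: [0.5939, -0.01, 0.1359]
tool_rot: [[-0.274, 0.962, 0.006], [0.962, 0.274, 0.002], [0.0, 0.007, -1.0]]
ft_force: [1.7, 6.1, 3.5]
width: 0.275
finger_force: 30.0
```

```bash
python3 -m pendant '[{"linear":[0.003,0,0],"roll":0,"fingers":255},{"linear":[0.004,0,0.003],"roll":0,"fingers":255},{"linear":[0.005,0,0.006],"roll":0,"fingers":255},{"linear":[0.006,0,0.009],"roll":0,"fingers":255},{"linear":[0.007,0,0.012],"roll":0,"fingers":255},{"linear":[0.0075,0,0.015],"roll":0,"fingers":255},{"linear":[0.0075,0,0.015],"roll":0,"fingers":255}]'
python3 - <<'E'
from h import *
s=manip.sense();q=(.597,-.03,-1.292);im=manip.capture("wrist"); cv2.imwrite("pics/w5.png",im[:,:,::-1])
print(tool(s,q,[[0,0,.051]])[1])
E
```

```text
clock: 15.22
eef_pos: [0.5889, -0.0046, 0.1167]
tool_rot: [[-0.272, 0.962, -0.001], [0.962, 0.272, 0.001], [0.001, -0.001, -1.0]]
ft_force: [3.6, 1.2, -4.9]
width: 0.275
finger_force: 30.0
[[-0.00112922  0.00082821  0.00854656]]
```

View pics/w5.png

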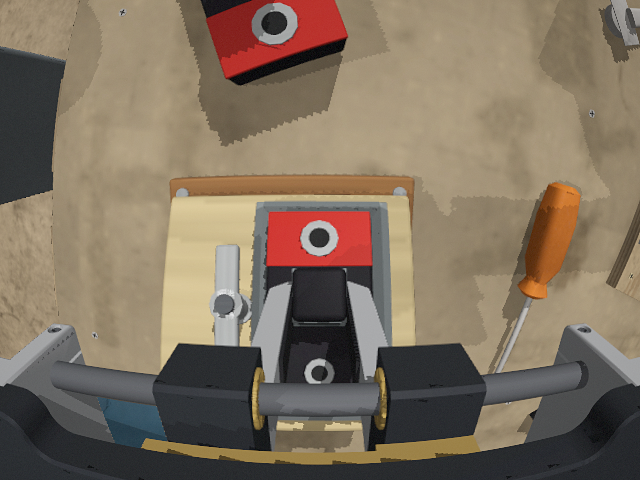

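The red end is at the low end and nearly inside: red bush (319,238), pocket rim from column 256 to 388, so the guide is about 1 mm to the left. I seat it.

```bash
python3 -m pendant '[{"linear":[0,0.0008,0.002],"roll":0,"fingers":255},{"linear":[0,0.0008,0.004],"roll":0,"fingers":255},{"linear":[-0.0005,0.0008,0.006],"roll":0,"fingers":255},{"linear":[-0.0005,0.0008,0.008],"roll":0,"fingers":255},{"linear":[-0.0005,0.0008,0.0095],"roll":0,"fingers":255},{"linear":[-0.0005,0.0008,0.0095],"roll":0,"fingers":255},{"linear":[-0.0005,0.0008,0.0095],"roll":0,"fingers":255}]'
```

```text
clock: 15.85
eef_pos: [0.5904, -0.0069, 0.1114]
tool_rot: [[-0.273, 0.962, -0.0], [0.962, 0.273, -0.003], [-0.003, -0.001, -1.0]]
ft_force: [-3.6, -3.7, 9.6]
width: 0.273
finger_force: 30.0
```

```bash
python3 -m pendant '[{"linear":[0,0,0],"roll":0,"fingers":108},{"linear":[0,0,0],"roll":0,"fingers":108},{"linear":[0,0,0],"roll":0,"fingers":108},{"linear":[0,0,-0.04],"roll":0,"fingers":108},{"linear":[0,0,-0.08],"roll":0,"fingers":108},{"linear":[0,0,-0.12],"roll":0,"fingers":108},{"linear":[0,0,-0.12],"roll":0,"fingers":255},{"linear":[0,0,-0.12],"roll":0,"fingers":255},{"linear":[0,0,-0.12],"roll":0,"fingers":255},{"linear":[0,0,-0.12],"roll":0,"fingers":255}]'
python3 - <<'E'
from h import *
import pickle
s=manip.sense();q=(.597,-.03,-1.292);im=manip.capture("wrist"); pickle.dump(s,open("s6.pkl","wb")); cv2.imwrite("pics/w6.png",im[:,:,::-1])
c=im[100:400,170:470,::-1]; cv2.imwrite("pics/w6c.png",cv2.resize(c,(600,600),interpolation=cv2.INTER_CUBIC))
print(s["eef_pos"],proj("wrist",tool(s,q,[[-.038,0,.028],[.038,0,.028],[0,0,.058]])[0],s))
E
```

```text
clock: 16.68
eef_pos: [0.5888, -0.0047, 0.2265]
tool_rot: [[-0.273, 0.962, -0.004], [0.962, 0.273, 0.001], [0.002, -0.004, -1.0]]
ft_force: [0.9, 0.4, 0.1]
width: 0.33
finger_force: 0.0
[ 0.58883073 -0.00471766  0.22649549] [[320.59493959 209.35680688]
 [320.69552488 296.51269494]
 [320.64593292 243.13854154]]
```

View pics/w6c.png

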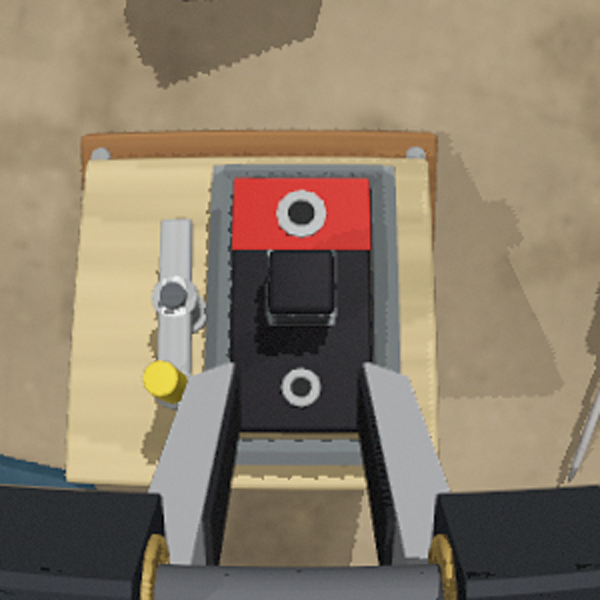

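```bash
python3 - <<'E'
from h import *
import pickle
s=pickle.load(open("s6.pkl","rb"));q=(.597,-.03,-1.292)
print("pivot pred (obs 256.5,247)",proj("wrist",tool(s,q,[[0,-.054,.035]])[0],s))
for a in (1.5,1.6,1.7): print(a,proj("wrist",tool(s,q,[[.038*np.sin(a),-.054-.038*np.cos(a),.065]])[0],s))
P=np.array([[-.038,0,.028],[.038,0,.028],[0,0,.058]])
px=np.array([(320.5,206.5),(320.5,293.5),(321,240.5)])
s1=manip.sense();R=np.array(s1["tool_rot"]);print(s1["eef_pos"],np.arctan2(R[1,1],R[0,1]))
for d in ([0,0,0],[-.0015,0,0],[-.0015,0,.003],[0,0,.003],[-.0025,0,0]): print(d,(proj("wrist",tool(s,q,P+np.array(d))[0],s)-px).round(1).tolist())
print("block top shift",tool(s1,q,[[0,0,.058]])[1])
E
```

```text
pivot pred (obs 256.5,247) [[256.14051156 249.93131381]]
1.5 [[244.09458981 290.6051859 ]]
1.6 [[249.09334181 290.78975293]]
1.7 [[254.11816755 290.4597038 ]]
[ 0.5887954  -0.00471987  0.22628475] 0.2760870203979442
[0, 0, 0] [[0.1, 2.9], [0.2, 3.0], [-0.4, 2.6]]
[-0.0015, 0, 0] [[0.1, 1.2], [0.2, 1.2], [-0.4, 0.7]]
[-0.0015, 0, 0.003] [[0.1, 0.1], [0.2, 0.8], [-0.4, -0.2]]
[0, 0, 0.003] [[0.1, 1.7], [0.2, 2.6], [-0.4, 1.7]]
[-0.0025, 0, 0] [[0.1, 0.2], [0.2, 0.0], [-0.4, -0.5]]
block top shift [[0.00221464 0.00141972 0.11205478]]
```

The guide is flat and central: the pivot shows the same ~3 px offset as the bushes, so the offset is common to both. A light press on the block will make sure it is seated.

```bash
python3 -m pendant '[{"linear":[0.002,0.001,0.03],"roll":0,"fingers":255},{"linear":[0.002,0.001,0.06],"roll":0,"fingers":255},{"linear":[0.002,0.001,0.08],"roll":0,"fingers":255},{"linear":[0.002,0.001,0.086],"roll":0,"fingers":255},{"linear":[0.002,0.001,0.09],"roll":0,"fingers":255},{"linear":[0.002,0.001,0.091],"roll":0,"fingers":255},{"linear":[0.002,0.001,0.091],"roll":0,"fingers":255}]'
python3 -m pendant '[{"linear":[0,0,0.001],"roll":0,"fingers":255},{"linear":[0,0,0.002],"roll":0,"fingers":255},{"linear":[0,0,0.002],"roll":0,"fingers":255}]'
```

```text
clock: 17.32
eef_pos: [0.591, -0.0028, 0.1381]
tool_rot: [[-0.273, 0.962, 0.0], [0.962, 0.273, -0.0], [-0.0, 0.0, -1.0]]
ft_force: [-0.2, -0.0, 0.1]
width: 0.004
finger_force: 0.0
clock: 17.57
eef_pos: [0.5917, -0.0031, 0.137]
tool_rot: [[-0.272, 0.962, 0.002], [0.962, 0.272, -0.0], [-0.001, 0.002, -1.0]]
ft_force: [-0.1, -0.2, 2.5]
width: 0.006
finger_force: 1.2
```

```bash
python3 -m pendant '[{"linear":[0,0,0.001],"roll":0,"fingers":255},{"linear":[0,0,0.003],"roll":0,"fingers":255},{"linear":[0,0,0.003],"roll":0,"fingers":255}]'
python3 -m pendant '[{"linear":[0,0,-0.04],"roll":0,"fingers":255},{"linear":[0,0,-0.06],"roll":0,"fingers":255},{"linear":[0,0,-0.06],"roll":0,"fingers":255},{"linear":[0,0,-0.06],"roll":0,"fingers":255}]'
python3 - <<'E'
from h import *
s=manip.sense();q=(.597,-.03,-1.292)
for P in ([.038,-.054,.065],[0,-.092,.065]): print(s["eef_pos"],tool(s,q,P)[1])
E
```

```text
clock: 17.82
eef_pos: [0.592, -0.0031, 0.1364]
tool_rot: [[-0.273, 0.962, 0.003], [0.962, 0.273, -0.001], [-0.001, 0.003, -1.0]]
ft_force: [-4.1, 0.7, 13.4]
width: 0.005
finger_force: 6.6
clock: 18.15
eef_pos: [0.5919, -0.003, 0.1946]
tool_rot: [[-0.273, 0.962, 0.004], [0.962, 0.273, -0.001], [-0.002, 0.003, -1.0]]
ft_force: [-1.1, -0.1, -0.4]
width: 0.002
finger_force: 0.0
[ 0.59188952 -0.00298089  0.19461227] [[-0.0278593  -0.05663578  0.05517027]]
[ 0.59188952 -0.00298089  0.19461227] [[ 0.00497427 -0.09479254  0.07398563]]
```

```bash
python3 -m pendant '[{"linear":[-0.028,-0.02,0],"roll":0,"fingers":255},{"linear":[-0.028,-0.032,0.01],"roll":0,"fingers":255},{"linear":[-0.028,-0.032,0.035],"roll":0,"fingers":255},{"linear":[-0.028,-0.032,0.047],"roll":0,"fingers":255},{"linear":[-0.028,-0.032,0.047],"roll":0,"fingers":255}]'
python3 -m pendant '[{"linear":[0,-0.005,0],"roll":0,"fingers":255},{"linear":[-0.004,-0.0125,0.0005],"roll":0,"fingers":255},{"linear":[-0.007,-0.021,0.001],"roll":0,"fingers":255},{"linear":[-0.007,-0.03,0.003],"roll":0,"fingers":255},{"linear":[-0.006,-0.039,0.0055],"roll":0,"fingers":255},{"linear":[-0.004,-0.0465,0.0085],"roll":0,"fingers":255},{"linear":[0,-0.054,0.0115],"roll":0,"fingers":255},{"linear":[0.004,-0.057,0.014],"roll":0,"fingers":255},{"linear":[0.007,-0.059,0.0165],"roll":0,"fingers":255},{"linear":[0.01,-0.06,0.018],"roll":0,"fingers":255},{"linear":[0.0125,-0.061,0.019],"roll":0,"fingers":255},{"linear":[0.0125,-0.061,0.019],"roll":0,"fingers":255}]'
```

```text
clock: 18.57
eef_pos: [0.564, -0.0378, 0.1408]
tool_rot: [[-0.272, 0.962, -0.009], [0.962, 0.272, 0.002], [0.005, -0.008, -1.0]]
ft_force: [-1.5, -0.7, -0.4]
width: 0.004
finger_force: 0.0
clock: 19.57
eef_pos: [0.5053, -0.0431, 0.1267]
tool_rot: [[-0.273, 0.962, -0.0], [0.962, 0.273, -0.001], [-0.001, -0.001, -1.0]]
ft_force: [0.9, -2.4, 0.5]
width: 0.003
finger_force: 0.8
```

```bash
python3 -m pendant '[{"linear":[0.0015,0,0],"roll":0,"fingers":255},{"linear":[0.003,0,0],"roll":0,"fingers":255},{"linear":[0.004,0,0],"roll":0,"fingers":255},{"linear":[0.004,0,0],"roll":0,"fingers":255}]'
python3 - <<'E'
from h import *
s=manip.sense();q=(.597,-.03,-1.292);print(tool(s,q,[0,-.092,.065])[1])
E
```

```text
clock: 19.9
eef_pos: [0.5054, -0.0417, 0.1273]
tool_rot: [[-0.273, 0.962, 0.002], [0.962, 0.273, -0.005], [-0.006, 0.0, -1.0]]
ft_force: [0.9, -8.2, 0.8]
width: 0.008
finger_force: 3.5
[[ 0.01853581 -0.00075239  0.00694138]]
```

It's at the stop: the force rises to 8 N and the knob is where a = 0 puts it. I back off and check.

```bash
python3 -m pendant '[{"linear":[-0.012,0,-0.005],"roll":0,"fingers":255},{"linear":[-0.02,0,-0.04],"roll":0,"fingers":255},{"linear":[-0.02,0,-0.08],"roll":0,"fingers":255},{"linear":[-0.02,0,-0.12],"roll":0,"fingers":255},{"linear":[-0.02,0,-0.12],"roll":0,"fingers":255},{"linear":[-0.02,0,-0.12],"roll":0,"fingers":255}]'
python3 - <<'E'
from h import *
s=manip.sense();q=(.597,-.03,-1.292);im=manip.capture("wrist")
cv2.imwrite("pics/w7.png",cv2.resize(im[100:400,180:480,::-1],(600,600),interpolation=cv2.INTER_CUBIC))
p=proj("wrist",tool(s,q,[[0,-.092,.065],[0,-.054,.035],[-.038,0,.028],[.038,0,.028]])[0],s); print((p-[180,100])*2)
E
```

```text
clock: 20.4
eef_pos: [0.5122, -0.0588, 0.2506]
tool_rot: [[-0.272, 0.962, 0.007], [0.962, 0.272, -0.001], [-0.002, 0.007, -1.0]]
ft_force: [-0.0, 0.4, -0.6]
width: 0.002
finger_force: 0.0
[[269.03075204 189.15992623]
 [356.50129575 214.19150022]
 [464.76294905 144.35685094]
 [478.13160005 301.79673034]]
```

View pics/w7.png

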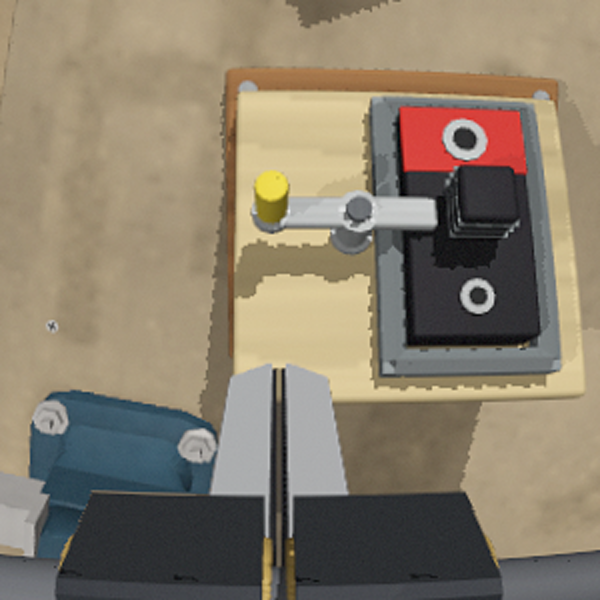

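The picture shows the latch shut: knob (271,185), bar level over the guide. The red end is at the low end, with bushes at (466,139) and (478,296). These match the seated prediction apart from the offset the pivot shares. The gripper is clear.

```bash
python3 -c "
from workcell import manip
print(manip.close_job())"
```

```text
the job is handed in; nothing more can be done
None
```

The guide is turned half round and seated with its red end at the low end of the slope, the latch is shut against its stop, the robot is clear, and the job was handed in at about 20.5 s; no verdict was returned.

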